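# Shim the low foot of a plate-pouring platform until its ball level is centred

## Robot

A 6-joint arm with a two-finger parallel gripper is mounted at the origin on a cart in front of the work surface, level with it; the furniture and walls round the work are solid. World frame = base frame: x ahead of the robot, y to its left, z up, the work surface at z = 0. Lengths are in m, angles in degrees, forces in N, time in s.
With the tool pointing down it reaches from about 0.35 to 0.875 m from the base axis. Payload 4.2 kg.
Tool frame: the origin (TCP) lies between the finger pads; the fingertips stand 11 mm ahead of it and the grasp point (between the pads) lies 8 mm behind it; z points along the fingers, y is the direction in which the jaws open and shut (so a half turn about z gives the same grasp; the last joint's range is limited). The gripper opens to 87 mm and grips with 3 to 60 N. Pads are 19 mm wide; open, the fingers measure 117 mm over their backs; the gripper's body (75 mm by 190 mm) begins 51 mm behind the grasp point.
Start: joints at [-55.256, 22.042, 0.453, 0, -68.411, -14.817], TCP at [0.213, -0.588, 0.234] pointing down, gripper open.
Joint ranges: [-179.83, 179.83], [-69.29, 118.12], [-61.27, 80.66], [-181.25, 117.63], [-171.15, -9.14], [-177.46, 177.46]. Speed limits (degrees/s): [159.86, 159.86, 180, 180, 180, 180].

## Interface

Orientations are given as a 3x3 rotation matrix whose columns are the frame's x, y, z axes.
In Python, from station import sense, capture, get_calibration, finish_job, search_frame, cut_out gives the robot as it stands.
- The arm moves only by the tool arm_command, never from a script. Its argument "rows" is a list of rows, each an object with "fingers": the opening in per cent of the stroke, from 0 (shut) to 100 (fully open); "travel": the shift along the tool's x, y, z in cm, a list of three; "roll": the turn about the tool's z in degrees. A call has 1 to 10 rows; each row is the pose to reach, as a shift and turn from the pose commanded when the call began, along the tool's axes at that moment; what a row does not reach only later rows make up. A row lasts 1/10 s, in which the tool goes at most 50 mm and 8.59 degrees, less where a joint would pass 70% of its speed; a pose out of reach is approached as far as the arm can. A call with a gripper value outside its range is refused whole. The fingers move at their own pace and stop on an object; the grip force is fixed at half the most. Time passes only in rows, so rows that repeat a pose let the fingers close. It gives the time, the measured TCP pose, the force and the opening at its end, in the units of the state.
- sense(): the state, without advancing time (a new reading comes with each control period).
- capture(name): name is "scene" or "top" or "wrist"; returns (picture, depth): 480x640x3 uint8, red, green, blue; 480x640 float32, m along the optical axis (not along the pixel's ray), 0 where there is no reading.
- get_calibration(name): a dict with "fov_y" (degrees; the focal length in pixels is half the picture's height over the tangent of half this angle, whatever the lens; pixels are square), "cx", "cy" (the principal point, pixels), "origin" and "attitude" of the camera in the world; the wrist camera has in their place "mount" (4x4, takes a point from camera to tool coordinates, whose origin is the TCP and whose axes are the flange's). Camera axes: x right, y down, z forward; pixel columns grow to the right and rows downward; lengths in m; the calibration is good to about 2 mm. The wrist camera is an equidistant fisheye: a pixel r from the principal point sees the ray r / f radians off the axis. A picture is of the moment at which its call begins: read the wrist's pose just before it. get_calibration takes no time and is no camera call.
- finish_job(): hands the job in, once; it reports no verdict.
Trained networks look in the newest picture that a camera, given by its name, has taken for a name from the list of things; names that differ only in an ending like _2 or _b are one class to them, and where a whole thing is asked for, a point or a joint stands for the part that bears it (a point fixed in the world has none). Each returns a list of dicts, best first, with "p" (0 to 1); they miss things now and then, are a little off and sometimes report something else, mostly with a low value. They report only what shows in the picture. A call takes as long as a camera call. They do not tell look-alikes from the thing itself.
- search_frame(camera, label): "position" ([x, y, z] in m, in world coordinates, good to about 4 mm: the middle of the surface that is visible of it).
- cut_out(camera, label): "mask" (480x640 bool, what is visible of it).
The state is a dict: "time_s": time; "joints": joint angles; "joint_velocities": joint speeds; "effort": joint torques, N m; "tcp_pos": TCP position; "ee_rot": TCP orientation; "wrist_force": force on the tool from outside, world axes, zero at the start; "moment": the same for the moment, N m; "gripper_width": opening from 0.0 (shut) to 1.0 (fully open).
Only numpy, scipy, OpenCV 4.12 (cv2) and the standard library are available. Lean on these libraries where they do the work, as an engineer would, in place of code of your own. Each camera call takes 0.05 s, during which the arm holds its last target. There are 200 camera calls.

## Task

The aluminium platform with the culture dishes slopes down toward its single-footed nose. Fetch the loose wedge, slide it thin end first along the bench under the nose foot, and push it in gently until the steel ball of the platform's level rests centred between the two black lines. Don't drive the platform well past level, don't lift or press it by hand, and leave the wedge in place flat on the bench, bearing the load, with the other things undisturbed.

Things in the scene. Friction and masses are not known exactly. Their poses are not given: they have to be found in the camera images.
- platform: Aluminium platform, plate 205 x 180 x 8 mm, top at 38 mm when level, with two 90 mm culture dishes on it; weight varies. It tilts on the points of two cone feet: origin midway between these, at bench height to about 1.5 mm. x points from the nose to the tilt line, y along that line, z up. At the start the nose end is 9 mm low (0.045 rad), resting on two small stubs. It bears wedge forces up to 20 N.
- nose (a point): Point on top of the nose: a round lug of 30 mm diameter (24 to 40 mm high when level) in the middle of the low end, 200 mm from the tilt line along the platform's -x. The wedge goes in below it along the platform's +x.
- foot_tip (a point): Lowest point of the nose foot, a smooth round-ended rubber foot of 18 mm diameter under the nose, 25 mm below point nose when unloaded; at the start 4 to 6 mm above the bench. The foot is sprung, about 0.6 N per mm: it gives 3 to 9 mm, depending on the weight, before the platform begins to rise.
- level_centre (a point): Centre of the ball level, midway between its two black lines (20 mm apart), at ball height. The level is a white channel 92 x 26 mm on the plate, along the platform's x, 62 mm to the +y side of its middle.
- gauge_ball (a joint): Position of the level's steel ball (12 mm diameter) along the channel, m: 0 = centred = platform level, negative = toward the nose (nose low), positive = nose too high. It moves 0.9 mm per mrad of slope, within 34 mm either side, and takes about 1.5 s to settle. At the start it lies at the nose end, -0.034.
- wedge: Loose black plastic wedge, 90 g, 30 mm wide, 155 mm long. Origin on its underside below the centre of the grip block; x points to the thin tip, z up. The grip block (30 mm long in x, 28 mm wide in y, 50 mm high) stands upright at the thick end; the ramp begins 15 mm from the origin with a height of 28 mm and falls evenly to 3 mm at the tip, 140 mm from the origin.
- wedge_tip (a point): Middle of the wedge's thin tip, 140 mm from the grip block's centre, 1.5 mm above the bench.
- wedge_grip (a point): Point in the middle of the grip block, 36 mm above the wedge's underside: grasp here from above across the block's 28 mm width (the wedge's y).
- jar: Bystander: sample jar with red screw lid, 42 mm diameter, 56 mm high; origin under its centre.
- weight: Bystander: brass calibration weight, 22 mm diameter, 38 mm high; origin under its centre.
- amber: Bystander: amber bottle with black cap, 47 mm diameter, 92 mm high; origin under its centre.
There are look-alikes about, which are no part of the job. Several things have the shape of the wedge; the one meant has the colours described above.

How it is judged:
By the outcome, as a careful person would: the job done as asked, in the order asked, and still so for the second after the job is handed in, with the robot touching nothing.
It also fails if it takes over 64 s, if anything falls off the work surface, if the arm or the gripper's body presses on something with over 40 N, if the wrist force passes 120 N, or if a joint passes its speed limit or range.

## Working session

There is one attempt and no reset: what is moved stays moved. The work goes in short steps, Python scripts to look and compute and a tool call to move; the robot and the scene stay as the last step left them, time stands still between calls to the robot, and variables do not carry over. Pictures are saved under pics/ and viewed, about 8 in all and at most 12, crops included, and the job is handed in when it is done.

Besides the shell and the picture viewer there is one more tool, called after ">>>" as a command line: name --argument value ..., lists and objects as JSON in quotes. arm_command: Moves the arm, as the interface text tells. Its arguments: {"type":"object","properties":{"rows":{"type":"array","items":{"type":"object","properties":{"fingers":{"type":"number"},"travel":{"type":"array","items":{"type":"number"}},"roll":{"type":"number"}}}}},"required":["rows"]}

```bash
mkdir -p pics
cat > h.py <<'E'
from station import *
import numpy as np, cv2
def save(cam,fn):
    p,d=capture(cam); cv2.imwrite('pics/'+fn,p[:,:,::-1]); return p,d
def world(cam,u,v,d):
    c=get_calibration(cam); f=240/np.tan(np.radians(c['fov_y']/2))
    P=np.array([(u-c['cx'])/f*d,(v-c['cy'])/f*d,d]); return np.array(c['attitude'])@P+np.array(c['origin'])
E
python3 - <<'E'
from h import *
np.set_printoptions(precision=4,suppress=True)
print(get_calibration('top'),get_calibration('scene'))
for c in ['top','scene']:
    save(c,c+'0.png')
    for l in ['wedge','wedge_tip','wedge_grip','nose','foot_tip','level_centre','gauge_ball','platform','jar','weight','amber']:
        print(c,l,[(np.round(r['position'],4).tolist(),round(r['p'],2)) for r in search_frame(c,l)])
print(sense())
E
```

```text
{'fov_y': 56.186374698558666, 'cx': 322.8289010795866, 'cy': 241.5137107080304, 'origin': array([ 0.55  , -0.0987,  1.0102]), 'attitude': array([[ 0.0034, -0.999 ,  0.0436],
       [-1.    , -0.0032,  0.0051],
       [-0.0049, -0.0436, -0.999 ]])} {'fov_y': 48.53688360987421, 'cx': 319.56592614202583, 'cy': 246.00237717351652, 'origin': array([-0.2767,  0.7134,  0.6366]), 'attitude': array([[-0.664 , -0.3075,  0.6816],
       [-0.7476,  0.2932, -0.5959],
       [-0.0166, -0.9052, -0.4246]])}
top wedge [([0.4385, -0.4082, 0.0164], 0.93), ([0.5428, -0.2278, 0.0169], 0.76)]
top wedge_tip [([0.4366, -0.4066, 0.0184], 0.98), ([0.5378, -0.2287, 0.0203], 0.72)]
top wedge_grip [([0.5409, -0.2309, 0.0162], 0.57), ([0.6758, 0.0381, 0.0373], 0.27)]
top nose [([0.6749, 0.0361, 0.035], 0.65), ([0.5397, -0.2271, 0.0175], 0.55)]
top foot_tip []
top level_centre [([0.6786, 0.0385, 0.0325], 0.79)]
top gauge_ball []
top platform [([0.6796, 0.0383, 0.0362], 0.77)]
top jar [([0.4731, 0.1948, 0.0579], 0.68)]
top weight []
top amber [([0.7402, -0.2541, 0.0687], 0.8), ([0.6755, 0.038, 0.0339], 0.28)]
scene
[... 467 characters left out ...]
5], 0.69), ([0.5187, -0.2346, 0.0095], 0.43)]
scene weight [([0.7115, -0.3374, 0.0182], 0.66)]
scene amber [([0.7373, -0.2447, 0.0494], 0.77)]
{'time_s': 1.2, 'joints': array([-55.2578,  22.0421,   0.4536,  -0.0002, -68.4115, -14.8178]), 'joint_velocities': array([ 0.0266, -0.1176,  0.0324, -0.0067,  0.0792,  0.0107]), 'effort': array([  0.0005, -39.0476,  18.7628,   4.2246,   0.0154,   0.    ]), 'tcp_pos': array([ 0.213 , -0.5876,  0.2336]), 'ee_rot': array([[-0.9401, -0.3408,  0.    ],
       [-0.3408,  0.9401,  0.    ],
       [-0.    ,  0.    , -1.    ]]), 'wrist_force': array([ 0.6255, -0.52  , -0.3042]), 'moment': array([-0.0631,  0.0224,  0.0108]), 'gripper_width': 1.0004743060960943}
```

View pics/top0.png

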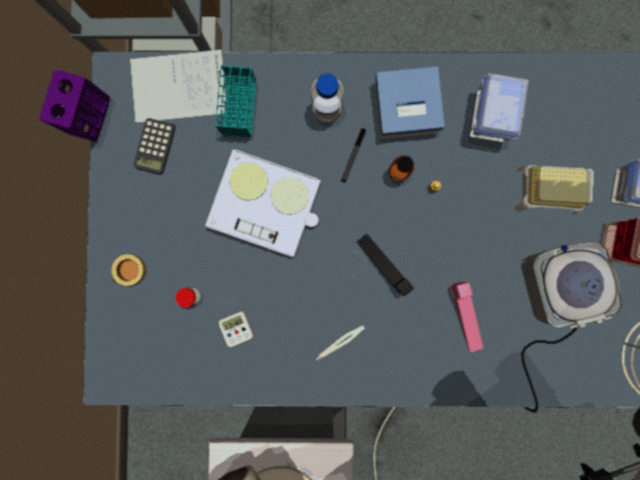

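View pics/scene0.png

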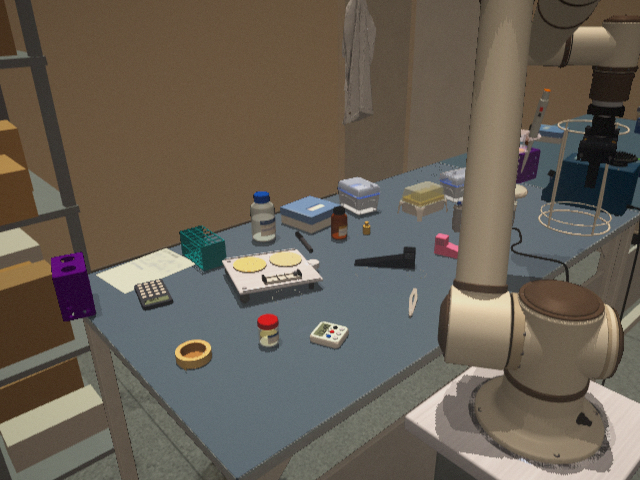

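Top view: the black wedge has its grip block at about (402,288) and its tip at (362,238). The platform nose is at (313,220), and the pink look-alike at (468,315). Next I'll measure the wedge and the platform.

Run:
```python
from h import *
np.set_printoptions(precision=4,suppress=True)
p,d=capture('top')
c=get_calibration('top');f=240/np.tan(np.radians(c['fov_y']/2));R=np.array(c['attitude'])
v,u=np.mgrid[:480,:640]
W=np.stack([(u-c['cx'])/f*d,(v-c['cy'])/f*d,d],-1)@R.T+np.array(c['origin'])
g=p.max(2)
m=(g<45)&(u>350)&(u<420)&(v>225)&(v<300)
n,l,s,_=cv2.connectedComponentsWithStats(m.astype(np.uint8));k=1+s[1:,4].argmax();m=l==k
X=W[m];print('wedge n',len(X),'z',np.percentile(X[:,2],[1,50,99]))
r=cv2.minAreaRect(X[:,:2].astype(np.float32)); print(r)
B=X[X[:,2]>.04];print('block top',len(B),B.mean(0),np.ptp(B[:,:2],axis=0))
L=X[(X[:,2]<.04)];C=L[:,:2]-L[:,:2].mean(0);e=np.linalg.svd(C,full_matrices=False)[2][0];e*=np.sign(e[0])
print('ramp mean',L.mean(0),'dir',e,np.degrees(np.arctan2(e[1],e[0])),'along',np.percentile((X[:,:2]-B[:,:2].mean(0))@e,[0,1,99,100]))
# platform: bright
m=(g>120)&(u>195)&(u<325)&(v>145)&(v<260)
n,l,s,_=cv2.connectedComponentsWithStats(m.astype(np.uint8));k=1+s[1:,4].argmax();m=l==k
X=W[m&(d>0)];print('plat z',np.percentile(X[:,2],[1,50,99]))
hi=X[(X[:,2]>.02)&(X[:,2]<.045)]
r=cv2.minAreaRect(hi[:,:2].astype(np.float32));print(r)
# plate without lug: open mask
mo=cv2.morphologyEx(m.astype(np.uint8),cv2.MORPH_CLOSE,np.ones((9,9)));mo=cv2.morphologyEx(mo,cv2.MORPH_OPEN,cv2.getStructuringElement(2,(31,31)))
Y=W[(mo>0)&(d>0)];r=cv2.minAreaRect(Y[:,:2].astype(np.float32));print('plate',r,cv2.boxPoints(r))
lug=m&(mo==0)&(u>303);lug=W[lug];print('lug',len(lug),lug.mean(0),lug.min(0),lug.max(0))
big=cv2.resize(p[140:310,195:420],None,fx=3.5,fy=3.5,interpolation=2);cv2.imwrite('pics/crop1.png',big[:,:,::-1])
```

```text
wedge n 900 z [0.0013 0.0184 0.0528]
((0.5537006258964539, -0.2047896683216095), (0.19223664700984955, 0.09030306339263916), 66.81770324707031)
block top 158 [ 0.497  -0.2626  0.0676] [0.0697 0.1858]
ramp mean [ 0.551  -0.2202  0.0158] dir [0.7958 0.6056] 37.27177762720921 along [-0.0173 -0.0149  0.1325  0.1415]
plat z [-0.0008  0.0343  0.043 ]
((0.6740741729736328, 0.02788471430540085), (0.23013511300086975, 0.17997552454471588), 70.94277954101562)
plate ((0.6818074584007263, 0.038292497396469116), (0.22773021459579468, 0.1896856427192688), 70.84974670410156) [[ 0.5549 -0.0382]
 [ 0.734  -0.1004]
 [ 0.8088  0.1147]
 [ 0.6296  0.177 ]]
lug 147 [ 0.6743 -0.0758  0.0212] [ 0.6267 -0.0867 -0.0044] [ 0.7469 -0.0595  0.0368]
```

View pics/crop1.png

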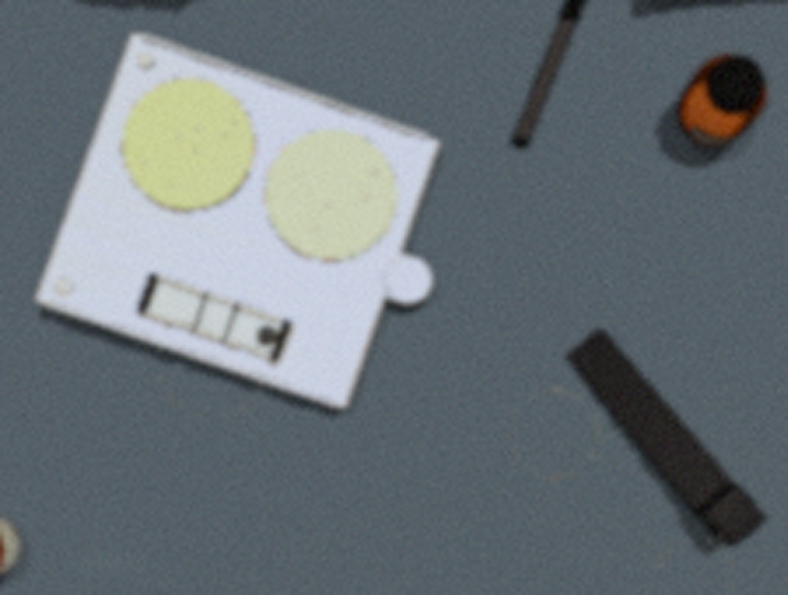

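Crop: lug centre at px (311.6,219.7), block top at about (404.4,286.6), and wedge tip middle at (362.1,238). The ball is at the nose end of the level, at (271,236). I'll turn these into positions at their known heights.

```bash
cat >> h.py <<'E'
def at_z(cam,u,v,z):
    o=np.array(get_calibration(cam)['origin']); q=world(cam,u,v,1.)-o; return o+q*(z-o[2])/q[2]
E
python3 - <<'E'
from h import *
np.set_printoptions(precision=4,suppress=True)
P=lambda cu,cv,z:at_z('top',195+cu/3.5,140+cv/3.5,z)
lug=P(408,279,.031);tip=P(585,343,.003);blk=P(733,513,.05)
print('lug',lug,'tip',tip,'blk',blk,np.linalg.norm((tip-blk)[:2]))
e=(tip-blk)[:2];print(np.degrees(np.arctan2(e[1],e[0])))
cs=[P(135,35,.038),P(440,142,.030),P(345,408,.030),P(37,302,.038)];print(np.array(cs))
a=(cs[0]+cs[3]-cs[1]-cs[2])[:2];print('plat dir',np.degrees(np.arctan2(a[1],a[0])),np.linalg.norm(a)/2)
E
```

```text
lug [ 0.6403 -0.0689  0.031 ] tip [ 0.6021 -0.1817  0.003 ] blk [ 0.4966 -0.2676  0.05  ] 0.13613980153866093
39.15704868475452
[[ 0.792   0.1021  0.038 ]
 [ 0.7267 -0.0886  0.03  ]
 [ 0.5597 -0.03    0.03  ]
 [ 0.6247  0.1609  0.038 ]]
plat dir 71.1404088067098 0.20160167767619108
```

>>> arm_command --rows '[{"travel":[-37.4,20.4,8.4],"roll":-19,"fingers":70},{"travel":[-37.4,20.4,8.4],"roll":-19,"fingers":70},{"travel":[-37.4,20.4,8.4],"roll":-19,"fingers":70},{"travel":[-37.4,20.4,8.4],"roll":-19,"fingers":70},{"travel":[-37.4,20.4,8.4],"roll":-19,"fingers":70},{"travel":[-37.4,20.4,8.4],"roll":-19,"fingers":70},{"travel":[-37.4,20.4,8.4],"roll":-19,"fingers":70},{"travel":[-37.4,20.4,8.4],"roll":-19,"fingers":70},{"travel":[-37.4,20.4,8.4],"roll":-19,"fingers":70},{"travel":[-37.4,20.4,8.4],"roll":-19,"fingers":70}]'

```text
time_s: 2.25
tcp_pos: [0.4974, -0.2653, 0.1486]
ee_rot: [[-0.775, -0.632, -0.001], [-0.632, 0.775, 0.0], [0.0, 0.001, -1.0]]
wrist_force: [-0.2, -0.1, 0.1]
gripper_width: 0.696
```

Run:
```python
from h import *
np.set_printoptions(precision=4,suppress=True)
s=sense();print(s['time_s'],s['tcp_pos'],s['ee_rot'],s['joints'])
c=get_calibration('wrist');print(c)
save('wrist','w1.png')
```

```text
2.25 [ 0.4974 -0.2653  0.1486] [[-0.7747 -0.6323 -0.0007]
 [-0.6323  0.7747  0.0004]
 [ 0.0003  0.0007 -1.    ]] [-11.6191  20.5125 -15.0995  -0.0183 -54.4294 -39.1503]
{'fov_y': 65.70646984690485, 'cx': 311.8658992624487, 'cy': 239.97248986559714, 'mount': array([[-0.0002, -0.9671, -0.2545,  0.0687],
       [ 1.    , -0.0002, -0.    , -0.    ],
       [-0.    , -0.2545,  0.9671, -0.1526],
       [ 0.    ,  0.    ,  0.    ,  1.    ]])}
```

View pics/w1.png

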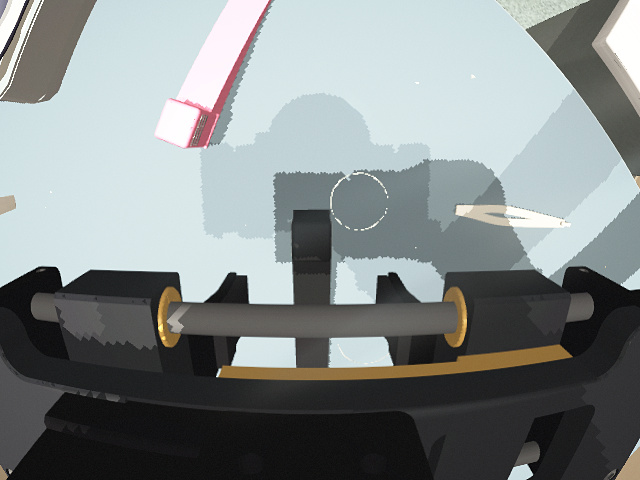

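The block is centred between the fingers (column 311) and aligned with the jaws. I'll check where it sits along the tool x axis.

```bash
cat >> h.py <<'E'
def wpix(u,v,z,s):
    c=get_calibration('wrist');f=240/np.tan(np.radians(c['fov_y']/2));a=np.array([u-c['cx'],v-c['cy']]);r=np.hypot(*a);t=r/f
    q=np.array([*(a/r*np.sin(t)),np.cos(t)]);M=np.array(c['mount']);R=np.array(s['ee_rot'])
    o=R@M[:3,3]+s['tcp_pos'];q=R@M[:3,:3]@q;return o+q*(z-o[2])/q[2]
E
python3 - <<'E'
from h import *
np.set_printoptions(precision=4,suppress=True)
s=sense();T=lambda w:np.array(s['ee_rot']).T@(w-s['tcp_pos'])
for u,v,z in [(293,210,.05),(330,210,.05),(311,210,0),(311,260,.05),(311,260,.028)]: print(u,v,z,T(wpix(u,v,z,s)))
E
```

```text
293 210 0.05 [ 0.0238 -0.013   0.099 ]
330 210 0.05 [0.0238 0.0124 0.099 ]
311 210 0 [ 0.0149 -0.0008  0.149 ]
311 260 0.05 [-0.0122 -0.0007  0.099 ]
311 260 0.028 [-0.0193 -0.0007  0.121 ]
```

>>> arm_command --rows '[{"travel":[0.1,0,5],"roll":0,"fingers":70},{"travel":[0.1,0,9],"roll":0,"fingers":70},{"travel":[0.1,0,11.5],"roll":0,"fingers":70},{"travel":[0.1,0,12.1],"roll":0,"fingers":70},{"travel":[0.1,0,12.1],"roll":0,"fingers":0},{"travel":[0.1,0,12.1],"roll":0,"fingers":0},{"travel":[0.1,0,12.1],"roll":0,"fingers":0},{"travel":[0.1,0,12.1],"roll":0,"fingers":0},{"travel":[0.1,0,12.1],"roll":0,"fingers":0},{"travel":[0.1,0,12.1],"roll":0,"fingers":0}]'

```text
time_s: 3.3
tcp_pos: [0.4947, -0.269, 0.0295]
ee_rot: [[-0.778, -0.629, 0.001], [-0.629, 0.778, -0.0], [-0.001, -0.001, -1.0]]
wrist_force: [-0.5, 0.2, 4.8]
gripper_width: 0.316
```

>>> arm_command --rows '[{"travel":[0,0,-1],"roll":0,"fingers":0},{"travel":[-3,-1,-1.2],"roll":-8,"fingers":0},{"travel":[-5,-1.7,-1.2],"roll":-16,"fingers":0},{"travel":[-7,-2.3,-1.2],"roll":-24,"fingers":0},{"travel":[-9.1,-2.9,-1.2],"roll":-32.1,"fingers":0},{"travel":[-9.1,-2.9,-1.2],"roll":-32.1,"fingers":0},{"travel":[-9.1,-2.9,-0.3],"roll":-32.1,"fingers":0},{"travel":[-9.1,-2.9,0],"roll":-32.1,"fingers":0},{"travel":[-9.1,-2.9,0],"roll":-32.1,"fingers":0},{"travel":[-9.1,-2.9,0],"roll":-32.1,"fingers":0}]'

```text
time_s: 4.3
tcp_pos: [0.5828, -0.2342, 0.0294]
ee_rot: [[-0.326, -0.945, 0.0], [-0.945, 0.326, 0.0], [-0.0, -0.0, -1.0]]
wrist_force: [-0.5, 3.2, 5.0]
gripper_width: 0.321
```

Run:
```python
from h import *
np.set_printoptions(precision=4,suppress=True)
s=sense();print(s['time_s'],s['tcp_pos'],s['ee_rot'],s['gripper_width'],s['wrist_force'])
save('wrist','w2.png')
p,d=save('scene','s2.png');a=cv2.resize(p[230:320,210:430],None,fx=3.4,fy=3.4,interpolation=2)
p,d=save('top','t2.png');b=cv2.resize(p[140:300,215:410],None,fx=1.7,fy=1.7,interpolation=2)
im=np.zeros((a.shape[0]+b.shape[0],a.shape[1],3),np.uint8);im[:a.shape[0]]=a;im[a.shape[0]:,:b.shape[1]]=b;cv2.imwrite('pics/c2.png',im[:,:,::-1]);print(im.shape)
```

```text
4.3 [ 0.5828 -0.2342  0.0294] [[-0.3264 -0.9452  0.0002]
 [-0.9452  0.3264  0.0003]
 [-0.0004 -0.0001 -1.    ]] 0.3208454872989044 [-0.4756  3.1578  4.9706]
(578, 748, 3)
```

View pics/c2.png

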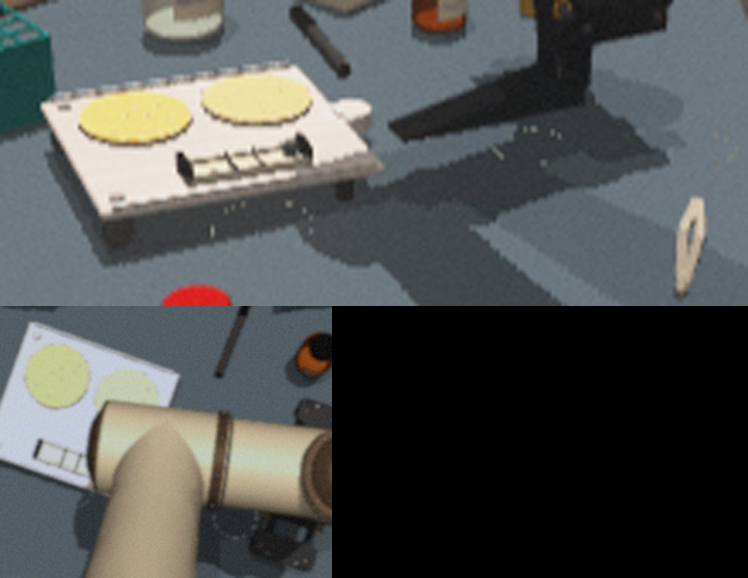

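Side view: the wedge lies on the bench pointing at the lug, with its tip at scene px (328,268) and the lug at (313,264). I'll open and regrip so it sits flat without preload, then start the slide.

>>> arm_command --rows '[{"travel":[0,0,-0.1],"roll":0,"fingers":50},{"travel":[0,0,-0.1],"roll":0,"fingers":50},{"travel":[0,0,-0.1],"roll":0,"fingers":50},{"travel":[0,0,-0.1],"roll":0,"fingers":0},{"travel":[0,0,-0.1],"roll":0,"fingers":0},{"travel":[0,0,-0.1],"roll":0,"fingers":0},{"travel":[0,0,-0.1],"roll":0,"fingers":0},{"travel":[0,0,-0.1],"roll":0,"fingers":0}]'

```text
time_s: 5.25
tcp_pos: [0.5832, -0.2343, 0.0293]
ee_rot: [[-0.325, -0.946, -0.0], [-0.946, 0.325, 0.0], [0.0, 0.0, -1.0]]
wrist_force: [-0.4, -0.3, -0.7]
gripper_width: 0.318
```

>>> arm_command --rows '[{"travel":[-0.5,0,0],"roll":0,"fingers":0},{"travel":[-1,0,0],"roll":0,"fingers":0},{"travel":[-1.5,0,0],"roll":0,"fingers":0},{"travel":[-2,0,0],"roll":0,"fingers":0},{"travel":[-2.5,0,0],"roll":0,"fingers":0},{"travel":[-3,0,0],"roll":0,"fingers":0},{"travel":[-3.2,0,0],"roll":0,"fingers":0},{"travel":[-3.2,0,0],"roll":0,"fingers":0},{"travel":[-3.2,0,0],"roll":0,"fingers":0}]'

```text
time_s: 6.15
tcp_pos: [0.5937, -0.2041, 0.0295]
ee_rot: [[-0.325, -0.946, -0.0], [-0.946, 0.325, -0.0], [0.0, 0.0, -1.0]]
wrist_force: [-1.2, 0.1, -0.1]
gripper_width: 0.317
```

Run:
```python
from h import *
np.set_printoptions(precision=4,suppress=True)
s=sense();print(s['time_s'],s['tcp_pos'],s['gripper_width'],s['wrist_force'])
print('lug scene before',at_z('scene',313.5,263.8,.031),'tip then',at_z('scene',328.5,268.5,.003))
save('wrist','w3.png')
p,d=save('scene','s3.png');a=cv2.resize(p[240:310,210:400],None,fx=4.2,fy=4.2,interpolation=2);cv2.imwrite('pics/c3.png',a[:,:,::-1])
for l in ['nose','gauge_ball','level_centre','wedge_tip','foot_tip']: print(l,[(np.round(r['position'],4).tolist(),round(r['p'],2)) for r in search_frame('scene',l)[:2]])
```

```text
6.15 [ 0.5937 -0.2041  0.0295] 0.316709944253303 [-1.1902  0.1024 -0.1058]
lug scene before [ 0.6276 -0.056   0.031 ] tip then [ 0.6228 -0.1021  0.003 ]
nose [([0.6653, 0.0506, 0.0351], 0.58)]
gauge_ball []
level_centre [([0.6634, 0.0549, 0.0375], 0.93)]
wedge_tip [([0.6032, -0.1543, 0.0167], 0.72)]
foot_tip []
```

View pics/c3.png

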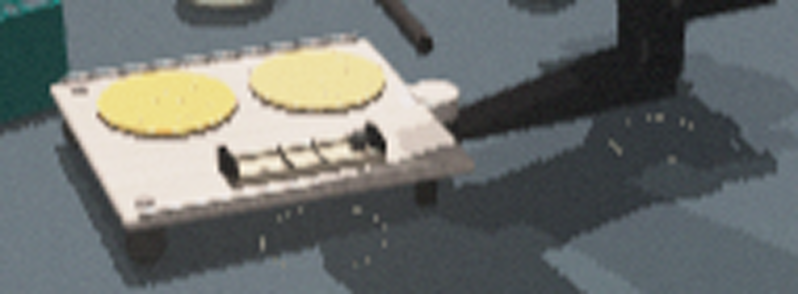

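The wedge is on line with the lug (bearing 71.0° against a heading of 71.0°) and its tip has reached the foot. Now I'll push in slowly and watch the force.

>>> arm_command --rows '[{"travel":[-0.3,0,0],"roll":0,"fingers":0},{"travel":[-0.6,0,0],"roll":0,"fingers":0},{"travel":[-0.9,0,0],"roll":0,"fingers":0},{"travel":[-1.2,0,0],"roll":0,"fingers":0},{"travel":[-1.5,0,0],"roll":0,"fingers":0},{"travel":[-1.8,0,0],"roll":0,"fingers":0},{"travel":[-2.1,0,0],"roll":0,"fingers":0},{"travel":[-2.4,0,0],"roll":0,"fingers":0},{"travel":[-2.7,0,0],"roll":0,"fingers":0},{"travel":[-3,0,0],"roll":0,"fingers":0}]'

```text
time_s: 7.5
tcp_pos: [0.6032, -0.1759, 0.0295]
ee_rot: [[-0.325, -0.946, -0.001], [-0.946, 0.325, -0.0], [0.001, 0.001, -1.0]]
wrist_force: [-1.7, -3.7, -0.5]
gripper_width: 0.321
```

>>> arm_command --rows '[{"travel":[-0.3,0,0],"roll":0,"fingers":0},{"travel":[-0.6,0,0],"roll":0,"fingers":0},{"travel":[-0.9,0,0],"roll":0,"fingers":0},{"travel":[-1.2,0,0],"roll":0,"fingers":0},{"travel":[-1.5,0,0],"roll":0,"fingers":0},{"travel":[-1.8,0,0],"roll":0,"fingers":0},{"travel":[-2.0,0,0],"roll":0,"fingers":0},{"travel":[-2.0,0,0],"roll":0,"fingers":0}]'

```text
time_s: 8.3
tcp_pos: [0.6096, -0.1567, 0.0294]
ee_rot: [[-0.325, -0.946, -0.001], [-0.946, 0.325, 0.0], [0.0, 0.001, -1.0]]
wrist_force: [-1.4, -2.7, -1.1]
gripper_width: 0.318
```

```bash
cat > ball.py <<'E'
from h import *
import sys
np.set_printoptions(precision=4,suppress=True)
s=sense();print(s['time_s'],s['tcp_pos'],s['gripper_width'],s['wrist_force'])
n=sys.argv[1]
p,d=save('scene','s%s.png'%n);q,_=save('top','t%s.png'%n)
a=cv2.resize(p[255:295,250:320],None,fx=7,fy=7,interpolation=2);b=cv2.resize(q[205:255,220:330],None,fx=5,fy=5,interpolation=2)
im=np.zeros((530,560,3),np.uint8);im[:280,:490]=a;im[280:530,:550]=b;cv2.imwrite('pics/c%s.png'%n,im[:,:,::-1])
E
python3 ball.py 4
```

```text
8.3 [ 0.6096 -0.1567  0.0294] 0.3184465951330118 [-1.4295 -2.7109 -1.121 ]
```

View pics/c4.png

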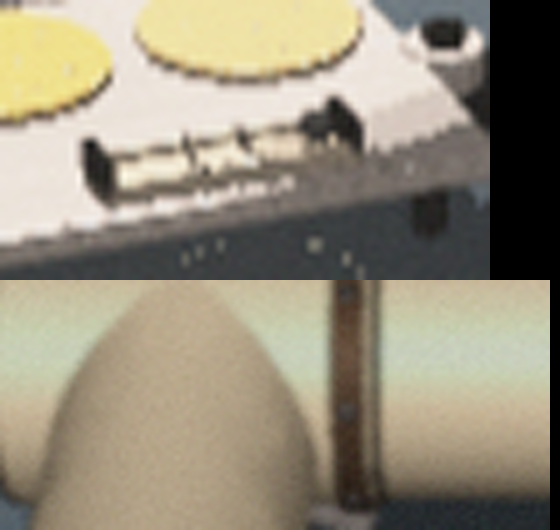

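The ball is still at the nose end, and the foot stem now shows above the lug, so the spring is compressing. Continuing slowly.

>>> arm_command --rows '[{"travel":[-0.3,0,0],"roll":0,"fingers":0},{"travel":[-0.6,0,0],"roll":0,"fingers":0},{"travel":[-0.9,0,0],"roll":0,"fingers":0},{"travel":[-1.2,0,0],"roll":0,"fingers":0},{"travel":[-1.5,0,0],"roll":0,"fingers":0},{"travel":[-1.8,0,0],"roll":0,"fingers":0},{"travel":[-2.1,0,0],"roll":0,"fingers":0},{"travel":[-2.4,0,0],"roll":0,"fingers":0},{"travel":[-2.5,0,0],"roll":0,"fingers":0},{"travel":[-2.5,0,0],"roll":0,"fingers":0}]'

```text
time_s: 9.4
tcp_pos: [0.6178, -0.1331, 0.0294]
ee_rot: [[-0.325, -0.946, -0.001], [-0.946, 0.325, 0.0], [0.0, 0.001, -1.0]]
wrist_force: [-2.1, -3.9, -0.9]
gripper_width: 0.315
```

>>> arm_command --rows '[{"travel":[0,0,0],"roll":0,"fingers":0},{"travel":[0,0,0],"roll":0,"fingers":0},{"travel":[0,0,0],"roll":0,"fingers":0},{"travel":[0,0,0],"roll":0,"fingers":0},{"travel":[0,0,0],"roll":0,"fingers":0},{"travel":[0,0,0],"roll":0,"fingers":0},{"travel":[0,0,0],"roll":0,"fingers":0},{"travel":[0,0,0],"roll":0,"fingers":0},{"travel":[0,0,0],"roll":0,"fingers":0},{"travel":[0,0,0],"roll":0,"fingers":0}]'

```text
time_s: 10.4
tcp_pos: [0.6179, -0.1331, 0.0295]
ee_rot: [[-0.325, -0.946, -0.0], [-0.946, 0.325, 0.0], [0.0, 0.0, -1.0]]
wrist_force: [-2.0, -4.6, -2.0]
gripper_width: 0.321
```

```bash
cat >> ball.py <<'E'
# darkness profile along the channel (scene px), relative to end caps
g=p.min(2).astype(np.float32);K=6
for off in (-1,0,1):
    us=np.arange(262,303);vs=279.5+(us-264)*(272.3-279.5)/(297-264)+off
    print(off,cv2.remap(g,us[None].astype(np.float32),vs[None].astype(np.float32),1)[0].astype(int).tolist())
E
python3 ball.py 5
```

```text
10.4 [ 0.6179 -0.1331  0.0295] 0.3212069275101895 [-1.9941 -4.5512 -2.0294]
-1 [36, 37, 37, 46, 193, 203, 195, 184, 184, 173, 198, 188, 178, 168, 97, 161, 186, 175, 167, 186, 189, 118, 60, 55, 51, 65, 152, 154, 140, 124, 159, 152, 141, 134, 100, 37, 34, 35, 80, 178, 190]
0 [55, 37, 36, 36, 200, 209, 197, 211, 210, 209, 209, 210, 209, 208, 165, 106, 186, 199, 208, 199, 201, 169, 85, 50, 52, 91, 177, 183, 176, 167, 182, 178, 180, 173, 160, 62, 31, 33, 41, 153, 185]
1 [110, 42, 55, 44, 166, 186, 159, 196, 215, 206, 194, 188, 199, 212, 212, 112, 133, 151, 197, 196, 179, 174, 126, 88, 71, 104, 170, 183, 169, 167, 171, 166, 163, 168, 168, 93, 44, 36, 36, 134, 185]
```

View pics/c5.png

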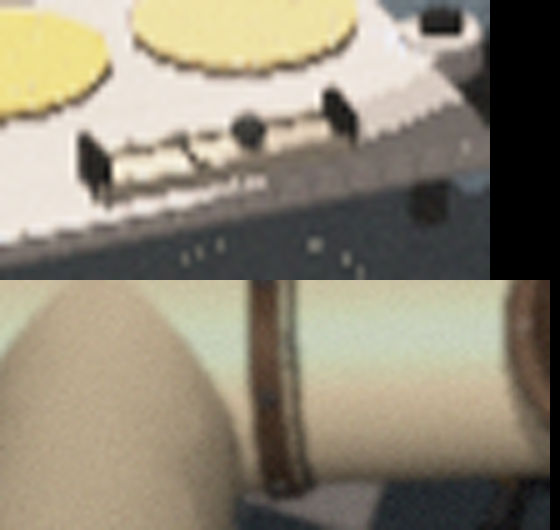

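The ball has left its end and sits near the nose-side line, at roughly -11 mm. I'll go on 7 mm and let it settle.

>>> arm_command --rows '[{"travel":[-0.2,0,0],"roll":0,"fingers":0},{"travel":[-0.4,0,0],"roll":0,"fingers":0},{"travel":[-0.6,0,0],"roll":0,"fingers":0},{"travel":[-0.7,0,0],"roll":0,"fingers":0},{"travel":[-0.7,0,0],"roll":0,"fingers":0},{"travel":[-0.7,0,0],"roll":0,"fingers":0},{"travel":[-0.7,0,0],"roll":0,"fingers":0},{"travel":[-0.7,0,0],"roll":0,"fingers":0},{"travel":[-0.7,0,0],"roll":0,"fingers":0},{"travel":[-0.7,0,0],"roll":0,"fingers":0}]'

```text
time_s: 11.5
tcp_pos: [0.6208, -0.1261, 0.0296]
ee_rot: [[-0.325, -0.946, 0.001], [-0.946, 0.325, 0.0], [-0.001, -0.001, -1.0]]
wrist_force: [0.7, -0.1, -4.5]
gripper_width: 0.318
```

>>> arm_command --rows '[{"travel":[0,0,0],"roll":0,"fingers":0},{"travel":[0,0,0],"roll":0,"fingers":0},{"travel":[0,0,0],"roll":0,"fingers":0},{"travel":[0,0,0],"roll":0,"fingers":0},{"travel":[0,0,0],"roll":0,"fingers":0},{"travel":[0,0,0],"roll":0,"fingers":0},{"travel":[0,0,0],"roll":0,"fingers":0},{"travel":[0,0,0],"roll":0,"fingers":0},{"travel":[0,0,0],"roll":0,"fingers":0},{"travel":[0,0,0],"roll":0,"fingers":0}]'

```text
time_s: 12.5
tcp_pos: [0.6205, -0.1265, 0.0296]
ee_rot: [[-0.325, -0.946, 0.0], [-0.946, 0.325, 0.0], [-0.0, -0.0, -1.0]]
wrist_force: [2.3, 0.6, -3.5]
gripper_width: 0.316
```

```bash
python3 ball.py 6
```

```text
12.5 [ 0.6205 -0.1265  0.0296] 0.31609115908510416 [ 2.3055  0.64   -3.5231]
-1 [38, 34, 41, 59, 203, 204, 191, 187, 187, 207, 199, 188, 182, 161, 101, 166, 185, 180, 170, 91, 54, 55, 49, 114, 186, 164, 158, 148, 165, 167, 161, 155, 144, 134, 113, 43, 39, 37, 67, 178, 191]
0 [69, 37, 36, 34, 202, 208, 212, 212, 209, 209, 206, 212, 211, 209, 166, 127, 189, 201, 200, 116, 73, 70, 66, 77, 160, 182, 183, 181, 182, 181, 177, 179, 183, 171, 165, 79, 42, 33, 37, 153, 190]
1 [119, 40, 52, 37, 177, 180, 188, 196, 203, 187, 178, 194, 200, 205, 187, 95, 133, 153, 183, 127, 102, 113, 113, 102, 114, 160, 175, 164, 167, 164, 156, 155, 163, 165, 167, 129, 55, 41, 30, 140, 181]
```

>>> arm_command --rows '[{"travel":[-0.2,0,0],"roll":0,"fingers":0},{"travel":[-0.4,0,0],"roll":0,"fingers":0},{"travel":[-0.5,0,0],"roll":0,"fingers":0},{"travel":[-0.5,0,0],"roll":0,"fingers":0},{"travel":[-0.5,0,0],"roll":0,"fingers":0},{"travel":[-0.5,0,0],"roll":0,"fingers":0},{"travel":[-0.5,0,0],"roll":0,"fingers":0},{"travel":[-0.5,0,0],"roll":0,"fingers":0},{"travel":[-0.5,0,0],"roll":0,"fingers":0},{"travel":[-0.5,0,0],"roll":0,"fingers":0}]'

```text
time_s: 13.6
tcp_pos: [0.6215, -0.1218, 0.0294]
ee_rot: [[-0.325, -0.946, -0.001], [-0.946, 0.325, -0.0], [0.0, 0.001, -1.0]]
wrist_force: [-2.4, -3.4, -1.7]
gripper_width: 0.321
```

>>> arm_command --rows '[{"travel":[0,0,0],"roll":0,"fingers":0},{"travel":[0,0,0],"roll":0,"fingers":0},{"travel":[0,0,0],"roll":0,"fingers":0},{"travel":[0,0,0],"roll":0,"fingers":0},{"travel":[0,0,0],"roll":0,"fingers":0},{"travel":[0,0,0],"roll":0,"fingers":0},{"travel":[0,0,0],"roll":0,"fingers":0},{"travel":[0,0,0],"roll":0,"fingers":0},{"travel":[0,0,0],"roll":0,"fingers":0},{"travel":[0,0,0],"roll":0,"fingers":0}]'

```text
time_s: 14.6
tcp_pos: [0.6215, -0.1218, 0.0294]
ee_rot: [[-0.325, -0.946, -0.001], [-0.946, 0.325, -0.0], [0.0, 0.001, -1.0]]
wrist_force: [-2.7, -4.7, -1.6]
gripper_width: 0.322
```

```bash
python3 ball.py 7
```

```text
14.6 [ 0.6215 -0.1218  0.0294] 0.32181373729668183 [-2.6641 -4.6602 -1.6294]
-1 [38, 30, 36, 83, 200, 203, 193, 186, 207, 209, 199, 196, 199, 180, 77, 164, 110, 59, 50, 48, 93, 170, 87, 164, 170, 163, 167, 172, 173, 172, 160, 153, 169, 173, 100, 40, 33, 34, 54, 188, 190]
0 [66, 35, 35, 61, 176, 206, 211, 209, 207, 210, 210, 214, 209, 207, 145, 131, 114, 93, 63, 77, 131, 190, 148, 89, 147, 168, 180, 181, 184, 170, 174, 177, 180, 166, 151, 73, 39, 34, 34, 176, 188]
1 [113, 41, 46, 52, 131, 168, 189, 193, 192, 173, 185, 194, 198, 179, 163, 109, 91, 136, 120, 107, 134, 172, 178, 100, 89, 129, 152, 150, 158, 137, 145, 150, 151, 134, 140, 115, 70, 45, 40, 141, 178]
```

View pics/c7.png

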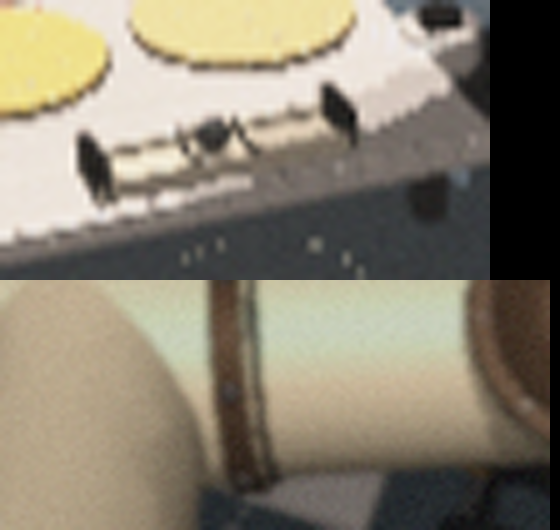

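The ball looks between the lines. The scene view has parallax, so I'll let go, rise straight up, retreat and check with the top camera.

>>> arm_command --rows '[{"travel":[0,0,0],"roll":0,"fingers":60},{"travel":[0,0,0],"roll":0,"fingers":60},{"travel":[0,0,0],"roll":0,"fingers":60},{"travel":[0,0,0],"roll":0,"fingers":60},{"travel":[0,0,-2],"roll":0,"fingers":60},{"travel":[0,0,-6],"roll":0,"fingers":60},{"travel":[0,0,-11],"roll":0,"fingers":60},{"travel":[0,0,-15],"roll":0,"fingers":60},{"travel":[4,2,-15],"roll":0,"fingers":60},{"travel":[8,4,-15],"roll":0,"fingers":60}]'

```text
time_s: 15.7
tcp_pos: [0.5591, -0.1842, 0.1815]
ee_rot: [[-0.323, -0.946, 0.005], [-0.946, 0.323, 0.0], [-0.002, -0.005, -1.0]]
wrist_force: [-0.7, -1.2, 0.0]
gripper_width: 0.6
```

>>> arm_command --rows '[{"travel":[4,2,0],"roll":0,"fingers":60},{"travel":[8,4,0],"roll":0,"fingers":60},{"travel":[12,6,0],"roll":0,"fingers":60},{"travel":[16,8,0],"roll":0,"fingers":60},{"travel":[20,9,0],"roll":0,"fingers":60},{"travel":[22,9,0],"roll":0,"fingers":60},{"travel":[22,9,0],"roll":0,"fingers":60},{"travel":[22,9,0],"roll":0,"fingers":60}]'

```text
time_s: 16.5
tcp_pos: [0.4016, -0.3632, 0.1796]
ee_rot: [[-0.326, -0.945, 0.001], [-0.945, 0.326, 0.0], [-0.0, -0.001, -1.0]]
wrist_force: [-0.6, 0.0, 0.2]
gripper_width: 0.6
```

```bash
python3 ball.py 8
python3 - <<'E'
from h import *
A=np.mean([capture('top')[0].astype(np.float32) for _ in range(6)],0).astype(np.uint8)
cv2.imwrite('pics/avg8.png',A[:,:,::-1])
a=cv2.resize(A[195:250,220:290],None,fx=9,fy=9,interpolation=2)
S=cv2.imread('pics/s8.png')[:,:,::-1];S=S[250:300,250:340]
b=cv2.resize(S,None,fx=2,fy=2);im=np.zeros((600,800,3),np.uint8);im[:495,:630]=a;im[495:595,:180]=b
im[495:595,200:500]=cv2.resize(A[200:250,280:430],None,fx=2,fy=2)
cv2.imwrite('pics/c8b.png',im[:,:,::-1])
E
```

```text
16.5 [ 0.4016 -0.3632  0.1796] 0.5998016577308465 [-0.6204  0.0042  0.2466]
-1 [36, 39, 38, 83, 198, 198, 190, 184, 204, 202, 193, 190, 194, 173, 71, 158, 107, 61, 54, 51, 93, 167, 91, 161, 191, 181, 185, 192, 194, 190, 178, 170, 189, 192, 113, 45, 33, 43, 67, 209, 214]
0 [66, 37, 36, 61, 174, 202, 209, 206, 205, 204, 206, 206, 203, 202, 147, 132, 114, 93, 67, 82, 132, 203, 160, 99, 176, 195, 206, 201, 203, 203, 207, 204, 205, 187, 181, 94, 46, 37, 38, 198, 212]
1 [115, 52, 47, 53, 129, 165, 185, 189, 188, 170, 180, 188, 193, 182, 166, 115, 97, 139, 121, 109, 137, 193, 195, 113, 120, 159, 206, 200, 182, 180, 197, 199, 198, 150, 178, 169, 121, 55, 44, 174, 209]
```

View pics/c8b.png

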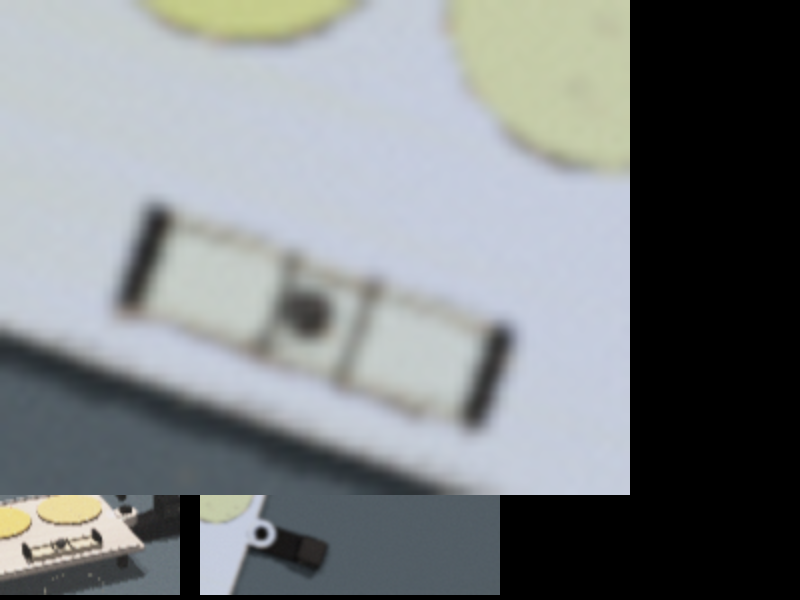

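From above, the ball is about 2.5 mm past centre, between the lines (lines' mid at crop (318,320), ball at (306,313), 86 px = 20 mm). The wedge stayed put when released. I'll go back, regrip and draw it out by about 2.5 mm.

>>> arm_command --rows '[{"travel":[-4,-2,0],"roll":0,"fingers":60},{"travel":[-8,-4,0],"roll":0,"fingers":60},{"travel":[-12,-6,0],"roll":0,"fingers":60},{"travel":[-16,-8,0],"roll":0,"fingers":60},{"travel":[-20,-10,0],"roll":0,"fingers":60},{"travel":[-24,-12,0],"roll":0,"fingers":60},{"travel":[-28,-13,0],"roll":0,"fingers":60},{"travel":[-30,-13,0],"roll":0,"fingers":60},{"travel":[-30,-13,0],"roll":0,"fingers":60},{"travel":[-30,-13,0],"roll":0,"fingers":60}]'

```text
time_s: 17.9
tcp_pos: [0.6219, -0.1213, 0.1793]
ee_rot: [[-0.324, -0.946, -0.001], [-0.946, 0.324, -0.0], [0.0, 0.001, -1.0]]
wrist_force: [-0.7, -0.1, 0.0]
gripper_width: 0.598
```

>>> arm_command --rows '[{"travel":[0,0,4],"roll":0,"fingers":60},{"travel":[0,0,8],"roll":0,"fingers":60},{"travel":[0,0,12],"roll":0,"fingers":60},{"travel":[0,0,14.5],"roll":0,"fingers":60},{"travel":[0,0,15],"roll":0,"fingers":60},{"travel":[0,0,15],"roll":0,"fingers":60}]'

```text
time_s: 18.5
tcp_pos: [0.6216, -0.1228, 0.0293]
ee_rot: [[-0.326, -0.945, -0.001], [-0.945, 0.326, -0.0], [0.001, 0.001, -1.0]]
wrist_force: [0.5, 0.8, -0.3]
gripper_width: 0.602
```

>>> arm_command --rows '[{"travel":[0,0,0],"roll":0,"fingers":0},{"travel":[0,0,0],"roll":0,"fingers":0},{"travel":[0,0,0],"roll":0,"fingers":0},{"travel":[0,0,0],"roll":0,"fingers":0},{"travel":[0,0,0],"roll":0,"fingers":0},{"travel":[0,0,0],"roll":0,"fingers":0}]'

```text
time_s: 19.1
tcp_pos: [0.6219, -0.1217, 0.0306]
ee_rot: [[-0.324, -0.946, -0.0], [-0.946, 0.324, -0.0], [0.0, -0.0, -1.0]]
wrist_force: [-2.5, 0.6, 6.4]
gripper_width: 0.317
```

>>> arm_command --rows '[{"travel":[0.1,0,0],"roll":0,"fingers":0},{"travel":[0.2,0,0],"roll":0,"fingers":0},{"travel":[0.25,0,0],"roll":0,"fingers":0},{"travel":[0.25,0,0],"roll":0,"fingers":0},{"travel":[0.25,0,0],"roll":0,"fingers":0},{"travel":[0.25,0,0],"roll":0,"fingers":0},{"travel":[0.25,0,0],"roll":0,"fingers":0},{"travel":[0.25,0,0],"roll":0,"fingers":0},{"travel":[0.25,0,0],"roll":0,"fingers":0},{"travel":[0.25,0,0],"roll":0,"fingers":0}]'

```text
time_s: 20.1
tcp_pos: [0.6221, -0.1223, 0.0306]
ee_rot: [[-0.324, -0.946, 0.002], [-0.946, 0.324, 0.001], [-0.002, -0.002, -1.0]]
wrist_force: [-1.3, 6.5, 5.8]
gripper_width: 0.319
```

```bash
python3 ball.py 9
```

```text
20.1 [ 0.6221 -0.1223  0.0306] 0.3187639012969569 [-1.29    6.4868  5.7952]
-1 [36, 33, 39, 68, 205, 203, 194, 187, 198, 206, 199, 189, 183, 174, 78, 166, 184, 126, 60, 51, 50, 70, 76, 162, 170, 163, 155, 147, 173, 168, 161, 153, 158, 170, 101, 41, 35, 30, 57, 178, 192]
0 [66, 34, 39, 46, 200, 191, 211, 215, 208, 208, 196, 212, 213, 208, 153, 132, 185, 145, 88, 52, 75, 92, 140, 89, 157, 173, 179, 179, 183, 176, 173, 180, 182, 181, 156, 71, 36, 35, 32, 153, 190]
1 [115, 41, 47, 44, 172, 148, 186, 207, 199, 186, 154, 190, 210, 202, 176, 109, 126, 114, 138, 85, 110, 124, 179, 123, 113, 142, 156, 155, 158, 150, 147, 154, 160, 158, 152, 111, 55, 49, 37, 139, 179]
```

The ball moved about 1.1 px, or 2.9 mm, back toward centre. I'll release, retreat and verify.

>>> arm_command --rows '[{"travel":[0,0,0],"roll":0,"fingers":60},{"travel":[0,0,0],"roll":0,"fingers":60},{"travel":[0,0,0],"roll":0,"fingers":60},{"travel":[0,0,0],"roll":0,"fingers":60},{"travel":[0,0,-2],"roll":0,"fingers":60},{"travel":[0,0,-6],"roll":0,"fingers":60},{"travel":[0,0,-11],"roll":0,"fingers":60},{"travel":[0,0,-15],"roll":0,"fingers":60},{"travel":[4,2,-15],"roll":0,"fingers":60},{"travel":[8,4,-15],"roll":0,"fingers":60}]'

```text
time_s: 21.2
tcp_pos: [0.5577, -0.187, 0.181]
ee_rot: [[-0.324, -0.946, 0.004], [-0.946, 0.324, -0.0], [-0.001, -0.003, -1.0]]
wrist_force: [0.6, -0.9, -1.0]
gripper_width: 0.603
```

>>> arm_command --rows '[{"travel":[4,2,0],"roll":0,"fingers":60},{"travel":[8,4,0],"roll":0,"fingers":60},{"travel":[12,6,0],"roll":0,"fingers":60},{"travel":[16,8,0],"roll":0,"fingers":60},{"travel":[20,9,0],"roll":0,"fingers":60},{"travel":[22,9,0],"roll":0,"fingers":60},{"travel":[22,9,0],"roll":0,"fingers":60},{"travel":[22,9,0],"roll":0,"fingers":60}]'

```text
time_s: 22.0
tcp_pos: [0.4004, -0.3658, 0.1793]
ee_rot: [[-0.327, -0.945, -0.0], [-0.945, 0.327, 0.0], [-0.0, 0.0, -1.0]]
wrist_force: [-0.6, -0.1, -0.1]
gripper_width: 0.596
```

```bash
python3 ball.py 10
python3 - <<'E'
from h import *
A=np.mean([capture('top')[0].astype(np.float32) for _ in range(6)],0).astype(np.uint8)
a=cv2.resize(A[195:250,220:290],None,fx=9,fy=9,interpolation=2)
S=cv2.imread('pics/s10.png')[:,:,::-1]
im=np.zeros((600,800,3),np.uint8);im[:370,:450]=a[125:495,100:550]
im[370:600,:540]=cv2.resize(S[240:315,225:401],(540,230),interpolation=2)
im[:300,460:800]=cv2.resize(A[140:310,200:393],(340,300))
cv2.imwrite('pics/c10b.png',im[:,:,::-1])
E
```

```text
22.0 [ 0.4004 -0.3658  0.1793] 0.5956920336086309 [-0.5605 -0.1284 -0.0713]
-1 [39, 39, 38, 68, 197, 199, 191, 181, 191, 202, 193, 185, 175, 168, 82, 161, 178, 160, 65, 52, 51, 56, 76, 164, 190, 180, 171, 166, 191, 185, 179, 169, 173, 190, 116, 46, 34, 38, 66, 198, 213]
0 [64, 37, 38, 48, 195, 188, 207, 208, 204, 204, 192, 206, 206, 203, 146, 132, 183, 162, 88, 61, 79, 81, 142, 97, 173, 193, 205, 204, 203, 203, 206, 205, 206, 203, 182, 99, 43, 37, 37, 173, 209]
1 [114, 41, 49, 46, 164, 147, 182, 201, 195, 177, 149, 183, 204, 197, 171, 113, 127, 116, 148, 92, 117, 129, 184, 136, 121, 157, 199, 202, 190, 182, 194, 201, 207, 191, 182, 166, 92, 51, 40, 157, 207]
```

View pics/c10b.png

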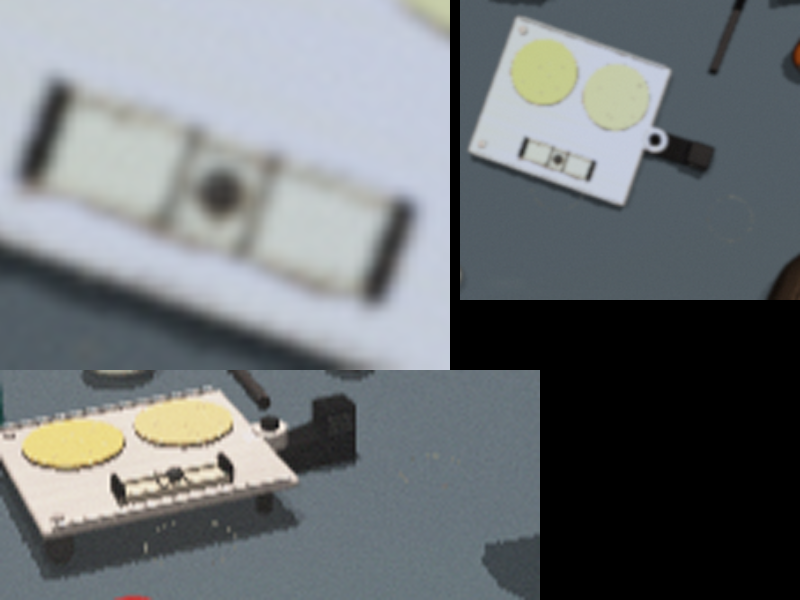

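Top view: the ball is at (218,192) and the midpoint of the lines at (219,195), so it is centred to well within 1 mm. The wedge stands under the foot and everything else is where it was.

```bash
python3 -c "
from station import *;print(finish_job())"
```

```text
the job is handed in; nothing more can be done
None
```

The platform is level, the wedge is in place under the nose foot, and the job is handed in. It took about 22 s of the 64 s allowed.

I gripped the black wedge by its block, lined it up with the nose and slid it in slowly along the bench. The measured wrist force stayed at roughly 9 N or below throughout.

- **Overshoot:** the first check from above, after letting go, showed the ball about 2.5 to 3 mm past centre but still between the lines. I gripped the wedge again and pulled it back by about 2.5 mm.
- **Last check:** with the gripper open and withdrawn, the top camera showed the ball within about 0.5 mm of the midpoint of the lines. The side camera agrees to about 1 mm if the lines are on the channel floor, which the two views support.
- **Wedge and bystanders:** the wedge stayed under the foot after release, looking flat on the bench. The dishes and the things nearby looked undisturbed. The brass weight, well away from the path, was not in the last pictures.

No check failed. The ball network found nothing, so I read the ball's position from the pixels.

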